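# Drive the gib-head taper key home in the belt pulley's hub

### The job

Fix the belt pulley to its shaft: take the gib-head taper key (the one with the wide block head) out of the wooden rack, lower it into the keyway between hub and shaft without letting it drop, and tap or press it down with the gripper until it is firmly wedged and stays tight by itself. A firm push of about 20 N is right; the hub cracks if the key is forced in with more than about 35 N. Leave the plain key in the rack.

Things in the scene. Friction and masses are not known exactly. Their poses are not given: they have to be found in the camera images.
- gib_key: Steel taper key, 90 g, upright in either rack slot. Origin: middle of its lower end (tip); z up the key. Shank 60 mm long, 14 mm wide (y), 10 mm thick (x) at the tip, 16 under the head: flat upright face at x = +5 mm; face on the -x side tapers 1 in 10, from x = -5 at the tip to -11. Tip edges bevelled 1.5 mm. Block head from z = 60 to 82, x = -17 to +5, y = -9 to +9 mm.
- key_head (a point): Centre of the top face of the gib key's head, at (-6, 0, 82) mm in the key's frame, same axes. Grip the head across y; push down on its top. Let go at the first touch, it is loose. Pushed down with 20 N (1 to 2 mm of travel after first resistance) it keeps pressing on the hub with about 16 to 30 N when let go, held by friction (coefficient 0.5 to 0.7).
- plain_key: The other key in the rack: a plain steel bar 12 x 14 x 50 mm without head, upright in the other slot, origin at its lower end. It stays there.
- rack: Wooden key rack, fixed, 64 x 150 x 40 mm, origin under its centre, long side along y. Two slots 30 mm deep, floor 10 mm above the bench, at y = +40 and -40 mm; the keys stand in them with the rack's own orientation, with about 1 mm of play. The gib key's head stands from 70 to 92 mm above the bench, the plain key's top at 60 mm.
- pulley: Bare aluminium belt pulley, 120 mm across, on a grey flanged pedestal; fixed. Origin on the bench under the hub's axis, z up; keyway on the -x side. Hub 68 mm across, top face 95 mm above the bench. In it an upright steel shaft end, 32 mm across, 3.5 mm above the hub, with a flat at x = -10 mm facing the keyway; it sits up to 0.7 mm off along x, so the depth where the key gets tight must be felt.
- keyway (a point): Middle of the keyway's mouth, at (-15.5, 0, 95) mm in the pulley's frame, same axes. 17 mm wide (y), 13.5 mm along x, from the shaft's flat (5.5 mm to +x) to the hub's wall, which tapers 1 in 10 to a gap of 9 mm 45 mm lower. The key goes in with axes parallel to these, flat face to the shaft. It meets resistance with its tip 27 to 44 mm below the mouth, its head 16 to 33 mm above the hub.
Things that resemble listed ones, but are neither listed nor needed, are in the scene too. What is shaped like the gib_key but green is not meant.

How it is judged:
By the outcome, as a careful person would: the job done as asked, in the order asked, and still so for the second after the job is handed in, with the robot touching nothing.
It also fails if it takes over 45 s, if anything falls off the work surface, if the arm or the gripper's body presses on something with over 40 N, if the wrist force passes 120 N, or if a joint passes its speed limit or range.

### The arm

A 6-joint arm with a two-finger parallel gripper is mounted at the origin on a cart in front of the work surface, level with it; the furniture and walls round the work are solid. World frame = base frame: x ahead of the robot, y to its left, z up, the work surface at z = 0. Lengths are in mm, angles in degrees, forces in N, time in s.
With the tool pointing down it reaches from about 350 to 725 mm from the base axis. Payload 6 kg.
Tool frame: the origin (TCP) lies midway between the tips of the shut fingers; the grasp point (between the pads) lies 19 mm behind it; z points along the fingers, y is the line along which they close (so a half turn about z gives the same grasp; the last joint's range is limited). The gripper opens to 85 mm and grips with 20 to 120 N. Pads are 22 mm wide; open, the fingers measure 114 mm over their backs; the gripper's body (76 mm by 85 mm) begins 54 mm behind the grasp point. The pads swing forward as they close: fully open they stand 13 mm farther back than shut.
Start: joints at [-49.349, 2.303, 4.859, 0, -92.561, -19.12], TCP at [220.217, -558.102, 231.261] pointing down, gripper open.
Joint ranges: [-146.85, 146.85], [-73.84, 115.35], [-62.03, 85.46], [-188.31, 113.3], [-161.28, -10.13], [-171.36, 171.36]. Speed limits (degrees/s): [147.25, 147.25, 172.46, 180, 180, 180].

### API

Orientations are given as [roll, pitch, yaw] about the fixed x, y, z axes, in that order (R = Rz(yaw) Ry(pitch) Rx(roll)).
In Python, from rig import bot gives the robot as it stands.
- The arm moves only by the shell command python3 -m crank 'ROWS' [FORCE]. ROWS is text: rows parted by semicolons, each of 5 numbers parted by spaces: the opening in per cent of the stroke, from 0 (shut) to 100 (fully open), then the shift along the world's x, y, z in m, then the turn about the world's z in rad. In form: gripper dx dy dz yaw; .... A call has exactly 8 rows; each row shifts and turns the commanded pose from where the row before left it; what a row does not reach is not made up. A row lasts 1/8 s, in which the tool goes at most 62.5 mm and 10.7 degrees, less where a joint would pass 70% of its speed; a pose out of reach is approached as far as the arm can. A call is refused whole if a number of a shift passes 0.0625 or a number of a turn 0.188, either way. A call with a gripper value outside its range is refused whole. The fingers move at their own pace and stop on an object; FORCE is the grip in N (left out, the last holds). Time passes only in rows, so rows that do not move let the fingers close, or fill a call up. It gives the time, the measured TCP pose, the force, the opening and the grip force at its end, in the units of the state.
- bot.state(): the state, without advancing time (a new reading comes with each control period).
- bot.capture(name): name is "scene" or "top"; returns a dict with "img" (420x560x3 uint8, red, green, blue), "fx", "fy", "cx", "cy" (pixels), "T" (4x4, takes a point from camera to world coordinates). Camera axes: x right, y down, z forward; pixel columns grow to the right and rows downward; lengths in mm; the calibration is good to about 2 mm. A picture is of the moment at which its call begins. There is no depth.
- bot.sign_off(): hands the job in; it is judged then, once.
Trained networks look in the newest picture that a camera, given by its name, has taken for a name from the list of things; names that differ only in an ending like _2 or _b are one class to them, and where a whole thing is asked for, a point or a joint stands for the part that bears it (a point fixed in the world has none). Each returns a list of dicts, best first, with "p" (0 to 1); they miss things now and then, are a little off and sometimes report something else, mostly with a low value. They report only what shows in the picture. A call takes as long as a camera call. They do not tell look-alikes from the thing itself.
- bot.search_frame(name, camera): "bbox" ([left, top, right, bottom] in pixels, round what is visible of it).
- bot.masks_of(name, camera): "pixels" (420x560 bool, what is visible of it) and "bbox" ([left, top, right, bottom] in pixels, round what is visible of it).
- bot.spot_point(name, camera): "at" ([row, column] in pixels: a listed point, or the origin of a listed thing).
The state is a dict: "time": time; "joint_positions": joint angles; "qd": joint speeds; "joint_efforts": joint torques, N m; "eef_pos": TCP position; "orientation": TCP orientation; "ft_force": force on the tool from outside, world axes, zero at the start; "ft_torque": the same for the moment, N m; "grip_width": opening from 0.0 (shut) to 1.0 (fully open); "grip_force": force on a finger pad.
Only numpy, scipy, OpenCV 4.12 (cv2) and the standard library are available. Lean on these libraries where they do the work, as an engineer would, in place of code of your own. Each camera call takes 0.05 s, during which the arm holds its last target. There are 200 camera calls.

## Working session

There is one attempt and no reset: what is moved stays moved. The work goes in short steps, Python scripts to look and compute and a shell command to move; the robot and the scene stay as the last step left them, time stands still between calls to the robot, and variables do not carry over. Pictures are saved under pics/ and viewed, at most 10 in all, crops included, and the job is handed in when it is done.

```bash
mkdir -p pics
python3 - <<'E'
from rig import bot
import cv2,numpy as np
for c in("scene","top"):
    d=bot.capture(c); cv2.imwrite(f"pics/{c}1.png",cv2.cvtColor(d["img"],cv2.COLOR_RGB2BGR))
    print(c,d["fx"],d["cx"],d["cy"],np.round(d["T"],3).tolist())
    for n in("gib_key","plain_key","rack","pulley"):
        print(n,[(round(r["p"],2),np.round(r["bbox"]).tolist()) for r in bot.search_frame(n,c)])
    for n in("key_head","keyway","gib_key","plain_key","rack","pulley"):
        print(n,[(round(r["p"],2),np.round(r["at"],1).tolist()) for r in bot.spot_point(n,c)])
print(bot.state())
E
```

```text
scene 463.9839965243396 277.1891850106162 205.14132006574084 [[-0.748, -0.352, 0.562, -18.36], [-0.664, 0.415, -0.623, 653.667], [-0.014, -0.839, -0.544, 545.475], [0.0, 0.0, 0.0, 1.0]]
gib_key [(0.87, [220.0, 216.0, 234.0, 239.0]), (0.85, [251.0, 239.0, 268.0, 280.0])]
plain_key [(0.7, [183.0, 240.0, 190.0, 255.0])]
rack [(0.57, [159.0, 227.0, 253.0, 284.0])]
pulley [(0.62, [280.0, 157.0, 344.0, 222.0])]
key_head [(0.77, [216.6, 226.5]), (0.64, [243.9, 258.7])]
keyway [(0.59, [166.7, 311.6])]
gib_key [(0.81, [276.4, 259.0]), (0.53, [250.3, 228.2])]
plain_key [(0.66, [263.9, 187.8]), (0.31, [215.3, 225.9])]
rack [(0.76, [261.8, 204.7])]
pulley [(0.79, [201.2, 310.6])]
top 426.86862422433285 284.91268808982113 216.0030194575597 [[-0.018, -0.982, 0.19, 343.7], [-1.0, 0.014, -0.022, 126.225], [0.019, -0.19, -0.982, 913.722], [0.0, 0.0, 0.0, 1.0]]
gib_key [(0.64, [225.0, 214.0, 235.0, 229.0]), (0.42, [223.0, 258.0, 238.0, 270.0])]
plain_key []
rack [(0.83, [176.0, 189.0, 253.0, 246.0])]
pulley [(0.96, [314.0, 192.0, 377.0, 251.0])]
key_head [(0.73, [262.1, 227.6]), (0.66, [221.0, 226.9])
[... 209 characters left out ...]
]
{'time': 1.1, 'joint_positions': array([-4.93494610e+01,  2.30366997e+00,  4.85778139e+00,  5.90807448e-04,
       -9.25614886e+01, -1.91187006e+01]), 'qd': array([-0.00141244, -0.0255637 ,  0.00360127,  0.05232387,  0.01071363,
        0.02266395]), 'joint_efforts': array([-7.96193872e-04, -3.67941642e+01,  3.47441840e+01,  6.93313390e+00,
       -8.85329137e-04,  2.72520502e-06]), 'eef_pos': array([ 220.20489708, -558.10251189,  231.25081522]), 'orientation': array([ 1.79993223e+02, -2.97389883e-03, -1.58468188e+02]), 'ft_force': array([ 0.33673068, -0.36149895, -0.42242784]), 'ft_torque': array([ 0.0162444 , -0.00641425, -0.00765693]), 'grip_force': 0.0, 'grip_width': 1.003221535733494}
```

Run:
```python
import cv2
a=cv2.imread("pics/scene1.png")[140:300,140:360]; cv2.imwrite("pics/s1c.png",cv2.resize(a,None,fx=3.6,fy=3.6,interpolation=cv2.INTER_CUBIC))
a=cv2.imread("pics/top1.png")[170:290,160:390]; cv2.imwrite("pics/t1c.png",cv2.resize(a,None,fx=3.4,fy=3.4,interpolation=cv2.INTER_CUBIC))
```

```text
(no output)
```

View pics/s1c.png

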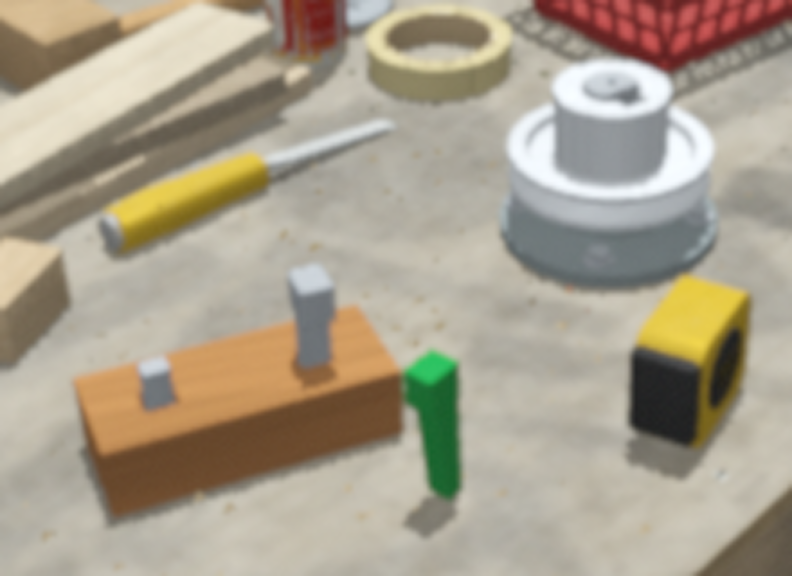

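View pics/t1c.png

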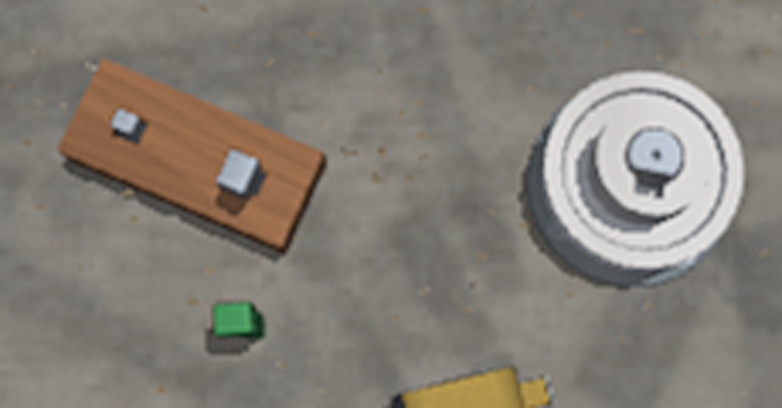

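View pics/scene1.png

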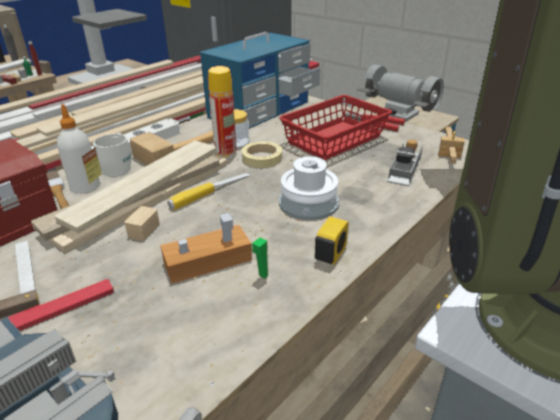

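The top crop shows the rack with the grey gib key at (240,172) and the plain key at (125,122). The green look-alike stands free at (236,320), and the keyway is at (650,188), below the shaft. Next I fit the poses and overlay model outlines for both possible yaws.

```bash
cat > h.py <<'E'
from rig import bot
import cv2,numpy as np
def cap(c,n=1):
    ds=[bot.capture(c) for _ in range(n)]; d=ds[0]
    d["img"]=np.mean([x["img"] for x in ds],0).astype(np.uint8); return d
def proj(d,P):
    T=np.array(d["T"]);P=np.atleast_2d(P).astype(float);q=(P-T[:3,3])@T[:3,:3]
    return np.c_[q[:,0]/q[:,2]*d["fx"]+d["cx"],q[:,1]/q[:,2]*d["fy"]+d["cy"]]
def ray(d,uv):
    T=np.array(d["T"]);return T[:3,3],T[:3,:3]@np.array([(uv[0]-d["cx"])/d["fx"],(uv[1]-d["cy"])/d["fy"],1])
def onz(d,uv,z):
    o,v=ray(d,uv);return o+v*(z-o[2])/v[2]
def tf(P,x,y,yaw,z=0):
    c,s=np.cos(np.radians(yaw)),np.sin(np.radians(yaw));P=np.atleast_2d(P).astype(float)
    return np.c_[x+c*P[:,0]-s*P[:,1],y+s*P[:,0]+c*P[:,1],P[:,2]+z]
def box(x0,x1,y0,y1,z0,z1):
    return np.array([[x,y,z] for z in(z0,z1) for x,y in((x0,y0),(x1,y0),(x1,y1),(x0,y1))])
E
python3 - <<'E'
from h import *
t=cap("top",4);s=cap("scene",4)
np.save("t.npy",t,allow_pickle=True);np.save("s.npy",s,allow_pickle=True)
C=np.array([[103,60],[325,153],[285,250],[62,150]])/3.4+[160,170]
W=np.array([onz(t,u,40)[:2] for u in C]);print(W.round(1),W.mean(0))
for a,b in((0,1),(3,2),(0,3),(1,2)):print(np.linalg.norm(W[b]-W[a]),np.degrees(np.arctan2(*(W[b]-W[a])[::-1])))
print("head top",onz(t,(226.9,221),92),onz(s,(226.5,216.6),92),"kw",onz(t,(350.1,222.1),95),onz(s,(311.6,166.7),95),"pul",onz(t,(343.1,225.4),0),onz(s,(310.6,201.2),0))
E
```

```text
[[575.9 304.2]
 [515.4 167.3]
 [455.9 191.7]
 [519.4 327.7]] [516.64577072 247.74899809]
149.64559787925276 -113.84904164553909
150.0941703462618 -115.03101963651493
61.14579062062588 157.34213660799912
64.25088218723126 157.65619647149313
head top [493.98000345 220.83941439  92.        ] [493.30495165 218.76827927  92.        ] kw [487.86673216 -19.68339973  95.        ] [489.60815246 -15.6239444   95.        ] pul [497.51736454 -20.98505569   0.        ] [500.47158335 -30.07847791   0.        ]
```

```bash
cat > fit.py <<'E'
from h import *
t=np.load("t.npy",allow_pickle=True).item();s=np.load("s.npy",allow_pickle=True).item()
def draw(d,f,lines,uv0,uv1,k,name):
    im=cv2.cvtColor(d["img"],cv2.COLOR_RGB2BGR)[uv0[1]:uv1[1],uv0[0]:uv1[0]]
    im=cv2.resize(im,None,fx=k,fy=k,interpolation=cv2.INTER_CUBIC)
    for P,col in lines:
        q=(proj(d,P)-uv0+.5)*k-.5
        cv2.polylines(im,[np.round(q*16).astype(int)],True,col,1,cv2.LINE_AA,4)
    return im
E
python3 - <<'E'
from fit import *
from scipy.optimize import minimize
R=box(-32,32,-75,75,0,40)
def hullmask(d,P):
    m=np.zeros((420*4,560*4),np.uint8);q=(proj(d,P)+.5)*4
    cv2.fillConvexPoly(m,cv2.convexHull(np.round(q).astype(np.int32)),1);return m
obs={}
for n,d in(("t",t),("s",s)):
    hsv=cv2.cvtColor(d["img"],cv2.COLOR_RGB2HSV)
    m=((hsv[...,0]<16)&(hsv[...,1]>105)&(hsv[...,2]>40)).astype(np.uint8)
    u=proj(d,[516,248,20])[0].astype(int);w=np.zeros_like(m);w[u[1]-45:u[1]+45,u[0]-60:u[0]+60]=1;m*=w
    k,l,st,_=cv2.connectedComponentsWithStats(m);i=1+st[1:,4].argmax();print(st[i])
    c=cv2.findContours((l==i).astype(np.uint8),0,2)[0];h=cv2.convexHull(max(c,key=len));mm=np.zeros_like(m);cv2.fillConvexPoly(mm,h,1)
    obs[n]=cv2.resize(mm,None,fx=4,fy=4,interpolation=0)
def cost(p,ks="t"):
    return sum(np.mean(obs[k]!=hullmask({"t":t,"s":s}[k],tf(R,*p)))*1e4 for k in ks)
for ks in("t",):
    r=minimize(cost,[517,248,-23.6],args=(ks,),method="Nelder-Mead",options=dict(initial_simplex=[[517,248,-23.6],[522,248,-23.6],[517,253,-23.6],[517,248,-20]]));print(ks,r.x,r.fun)
x,y,a=r.x
def sc(a,col,kz=10):
    o=tf([[0,-40,0]],x,y,r.x[2])[0]
    H=box(-17,5,-9,9,60,82)
    return [(tf(H[:4],o[0],o[1],a,10),col),(tf(H[4:],o[0],o[1],a,10),col)]
def rk():
    q=tf(R,x,y,a);return [(q[4:],(0,0,255)),(q[:4],(0,0,255))]
L=rk()+sc(a,(0,255,0))+sc(a+180,(255,0,255))
A=draw(t,0,L,(170,180),(260,250),4.4,"");B=draw(s,0,L,(155,205),(275,290),4.4,"")
h=max(A.shape[0],B.shape[0]);pad=lambda i:cv2.copyMakeBorder(i,0,h-i.shape[0],0,0,0)
o=np.hstack([pad(A),pad(B)]);o=cv2.resize(o,None,fx=798/o.shape[1],fy=798/o.shape[1]);cv2.imwrite("pics/o1.png",o);print(o.shape)
E
```

```text
[ 178  188   77   56 2032]
[ 162  226   89   57 1897]
t [519.32241878 250.88939115 -24.61766875] 2.7396896258503403
(323, 798, 3)
```

View pics/o1.png

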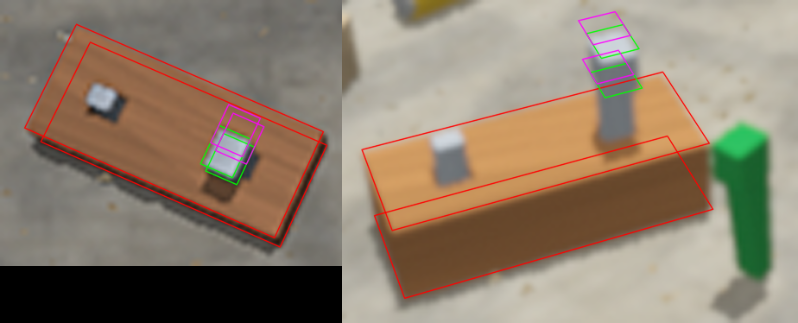

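```bash
cat > fit2.py <<'E'
from fit import *
from scipy.optimize import differential_evolution as DE
K=6
def cost(d,polys,win):
    # polys painted in order; residual after a constant (per channel) for each label
    u0,v0,u1,v1=win
    L=np.zeros(((v1-v0)*K,(u1-u0)*K),np.uint8)
    for i,(P,hull) in enumerate(polys):
        q=((proj(d,P)-[u0,v0]+.5)*K*16-8)
        q=np.round(q).astype(np.int32)
        if hull:q=cv2.convexHull(q)
        cv2.fillPoly(L,[q],i+1,shift=4)
    A=np.stack([cv2.GaussianBlur(cv2.resize((L==i).astype(np.float32),(u1-u0,v1-v0),interpolation=cv2.INTER_AREA),(0,0),.6).ravel() for i in range(len(polys)+1)],1)
    I=d["img"][v0:v1,u0:u1].reshape(-1,3).astype(float)
    c=np.linalg.lstsq(A,I,rcond=None)[0]
    return np.sqrt(np.mean((A@c-I)**2))
th=np.linspace(0,2*np.pi,72)
def circ(r,z):return np.c_[r*np.cos(th),r*np.sin(th),0*th+z]
def head(x,y,a,tz=10):
    H=box(-17,5,-9,9,60,82);S=np.r_[box(-5,5,-7,7,30,30)[:4]-[3,0,0],box(-11,5,-7,7,60,60)[:4]]
    S[:2]+=0
    return [(tf(S,x,y,a,tz),1),(tf(H,x,y,a,tz),1),(tf(H[4:],x,y,a,tz),1)]
def pul(x,y,a,dx):
    f=circ(16,98.5);f[:,0]=np.maximum(f[:,0],-10-0);f[:,0]+=dx
    f0=f-[0,0,3.5]
    m=np.array([[-10,-8.5,95],[-23.5,-8.5,95],[-23.5,8.5,95],[-10,8.5,95]])
    hub=np.r_[circ(34,95),circ(34,70)]
    return [(tf(hub,x,y,a),1),(tf(circ(34,95),x,y,a),1),(tf(m,x,y,a),0),(tf(circ(16,95),x,y,a),0),(tf(np.r_[f,f0],x,y,a),1),(tf(f,x,y,a),0)]
E
python3 - <<'E'
from fit2 import *
def w(d,c,z,r):
    u=np.round(proj(d,[*c,z])[0]).astype(int);return(u[0]-r,u[1]-r,u[0]+r+1,u[1]+r+1)
for n,d in(("t",t),("s",s)):
    W=w(d,(494,219),80,11)
    r=DE(lambda p:cost(d,head(*p),W),[(490,510),(203,225),(-32,-16)],seed=1,maxiter=40);print(n,"key",r.x.round(2),r.fun)
    r=DE(lambda p:cost(d,head(*p,-24.),W),[(490,510),(203,225)],seed=1,maxiter=40);print(n,"key yaw-24",r.x.round(2),r.fun)
    W=w(d,(503,-20),92,20)
    r=DE(lambda p:cost(d,pul(*p),W),[(490,520),(-40,-5),(-60,60),(-.7,.7)],seed=1,maxiter=50);print(n,"pul",r.x.round(2),r.fun)
    L=[(P,(0,0,255)) for P,h in pul(*r.x)[1:4]+pul(*r.x)[5:]]
    u=(W[0],W[1]);o=np.hstack([draw(d,0,L,u,(W[2],W[3]),9.5,""),draw(d,0,[],u,(W[2],W[3]),9.5,"")])
    cv2.imwrite(f"pics/p{n}.png",o)
cv2.imwrite("pics/p.png",cv2.resize(np.vstack([cv2.imread("pics/pt.png"),cv2.imread("pics/ps.png")]),(600,600)))
E
```

```text
t key [501.24 213.65 -24.76] 14.988057880105917
t key yaw-24 [501.27 213.8 ] 15.02911317090316
t pul [500.41 -23.97 -10.96   0.55] 27.586899117507233
s key [499.41 217.31 -29.49] 14.637477494800123
s key yaw-24 [499.72 217.55] 15.065220167435315
s pul [ 5.0021e+02 -2.1530e+01 -9.9000e+00  1.4000e-01] 43.34031475742387
```

View pics/p.png

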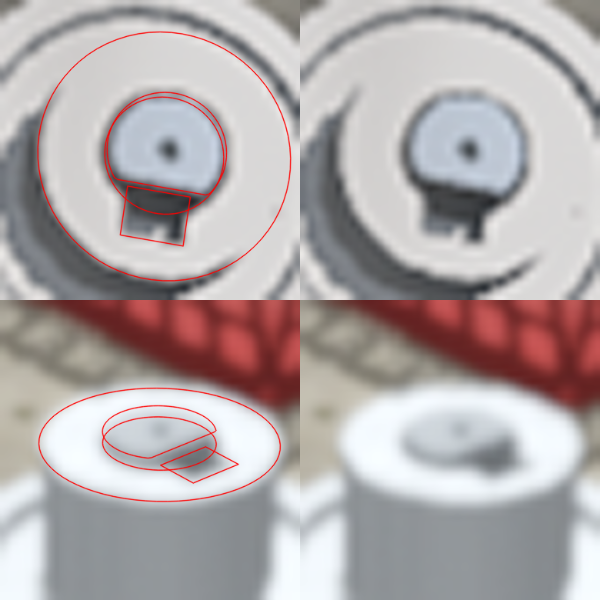

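The overlays fit. The key's yaw is about -24.5° and its head centre about (495, 218). The pulley is at about (500.3, -22.7), yaw about -10.5°. I move above the key now.

```bash
python3 -m crank '100 0.017 0.048 0 -0.05;100 0.017 0.048 0 -0.05;100 0.017 0.048 0 -0.05;100 0.017 0.048 0 -0.05;100 0.017 0.048 0 -0.05;100 0.017 0.048 0 -0.05;100 0.017 0.048 0 -0.05;100 0.017 0.048 0 -0.05' 30; python3 -m crank '100 0.017 0.048 0 -0.05;100 0.017 0.048 0 -0.05;100 0.017 0.048 0 -0.05;100 0.017 0.048 0 -0.05;100 0.017 0.048 0 -0.05;100 0.017 0.048 0 -0.05;100 0.017 0.048 0 -0.05;100 0 0 0 0'
```

```text
time: 2.5
eef_pos: [356.4, -172.6, 231.6]
orientation: [180.0, 0.1, 178.5]
ft_force: [0.8, 0.4, 0.1]
grip_width: 1.002
grip_force: 0.0
time: 3.5
eef_pos: [475.3, 164.3, 229.8]
orientation: [-179.9, -0.1, 158.7]
ft_force: [0.1, 0.1, -0.5]
grip_width: 1.001
grip_force: 0.0
```

```bash
python3 -m crank '60 0.010 0.027 0 -0.028;50 0.010 0.027 0 -0.028;50 0 0 0 0;50 0 0 -0.05 0;50 0 0 -0.05 0;50 0 0 -0.03 0;50 0 0 -0.02 0;50 0 0 0 0'; python3 -m crank '50 0 0 -0.016 0;50 0 0 0 0;50 0 0 0 0;50 0 0 0 0;50 0 0 0 0;50 0 0 0 0;50 0 0 0 0;50 0 0 0 0'
```

```text
time: 4.5
eef_pos: [494.4, 214.4, 80.1]
orientation: [-179.9, -0.1, 155.3]
ft_force: [0.5, 0.4, 0.2]
grip_width: 0.497
grip_force: 0.0
time: 5.5
eef_pos: [495.2, 215.9, 65.3]
orientation: [180.0, -0.0, 155.4]
ft_force: [0.3, -0.3, -0.0]
grip_width: 0.499
grip_force: 0.0
```

```bash
python3 -m crank '50 0 0.001 0 0;35 0 0 0 0;30 0 0 0 0;26 0 0 0 0;24 0 0 0 0;22 0 0 0 0;22 0 0 0 0;22 0 0 0 0' 25
```

```text
time: 6.5
eef_pos: [495.2, 216.9, 65.3]
orientation: [180.0, -0.0, 155.4]
ft_force: [0.3, 0.3, -0.4]
grip_width: 0.219
grip_force: 0.0
```

```bash
python3 -m crank '15 0 0 0 0;10 0 0 0 0;10 0 0 0 0;10 0 0 0 0;10 0 0 0.02 0;10 0 0 0.03 0;10 0 0 0.04 0;10 0 0 0 0' 40;  python3 -m crank '10 0 0 0.05 0;10 0 0 0 0.03;10 0 0 0 0.03;10 0 0 0 0.03;10 0 0 0 0.03;10 0 0 0 0.03;10 0 0 0 0.03;10 0 0 0 0.08'
```

```text
time: 7.5
eef_pos: [496.6, 217.6, 158.9]
orientation: [179.7, 0.2, 155.4]
ft_force: [-0.2, 0.0, -1.5]
grip_width: 0.201
grip_force: 41.0
time: 8.5
eef_pos: [495.2, 216.9, 205.3]
orientation: [180.0, -0.0, 170.4]
ft_force: [0.1, -0.2, -1.3]
grip_width: 0.204
grip_force: 41.0
```

```bash
python3 -m crank '10 -0.003 -0.04 0 -0.01;10 -0.003 -0.04 0 -0.01;10 -0.003 -0.04 0 0;10 -0.003 -0.04 0 0;10 -0.003 -0.04 0 0;10 -0.002 -0.036 0 0;10 0 0 -0.02 0;10 0 0 -0.02 0';python3 -m crank '10 0 0 0 0;10 0 0 0 0;10 0 0 0 0;10 0 0 0 0;10 0 0 0 0;10 0 0 0 0;10 0 0 0 0;10 0 0 0 0'
python3 - <<'E'
from h import *
t=cap("top",2);s=cap("scene",2);np.save("t.npy",t,allow_pickle=True);np.save("s.npy",s,allow_pickle=True)
from fit import *
o=[]
for d in(t,s):
    u=np.round(proj(d,[485,-20,110])[0]).astype(int);o.append(draw(d,0,[],u-32,u+32,6.2,""))
cv2.imwrite("pics/ins.png",np.hstack(o))
E
```

```text
time: 9.5
eef_pos: [478.1, -18.9, 163.9]
orientation: [180.0, -0.0, 169.1]
ft_force: [0.2, 0.8, -1.6]
grip_width: 0.207
grip_force: 41.0
time: 10.5
eef_pos: [478.2, -19.1, 165.3]
orientation: [180.0, -0.0, 169.1]
ft_force: [0.4, 0.4, -1.6]
grip_width: 0.202
grip_force: 41.0
```

View pics/ins.png

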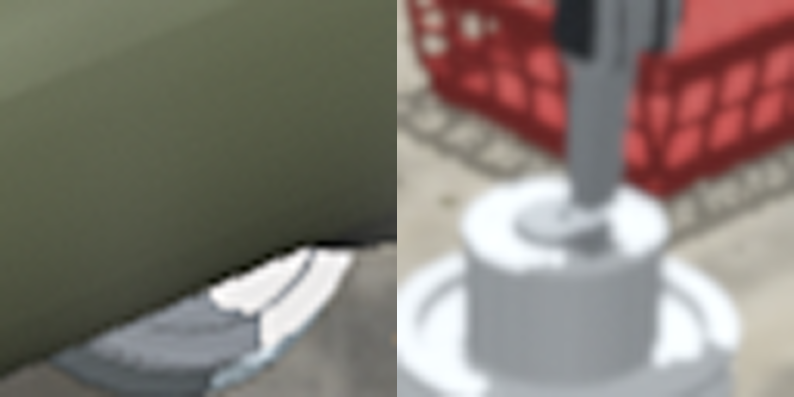

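The scene crop shows the key upright, its tip at about (590,205), just above the slot at (605,235). I lower it in small steps and watch the force.

```bash
python3 -m crank '10 -0.0004 -0.0005 -0.005 0;10 0 0 -0.005 0;10 0 0 -0.004 0;10 0 0 -0.001 0;10 0 0 -0.001 0;10 0 0 -0.001 0;10 0 0 0 0;10 0 0 0 0'
```

```text
time: 11.7
eef_pos: [477.8, -19.6, 148.3]
orientation: [180.0, 0.0, 169.1]
ft_force: [0.1, -0.1, -0.1]
grip_width: 0.206
grip_force: 41.0
```

```bash
python3 -m crank '10 0 0 -0.001 0;10 0 0 -0.001 0;10 0 0 -0.001 0;10 0 0 0 0;10 0 0 0 0;10 0 0 0 0;10 0 0 0 0;10 0 0 0 0'; python3 -c "
from rig import bot
s=bot.state();print(s['ft_force'],s['ft_torque'])"
```

```text
time: 12.7
eef_pos: [477.8, -19.6, 145.3]
orientation: [180.0, -0.0, 169.1]
ft_force: [0.1, -0.0, -1.0]
grip_width: 0.201
grip_force: 41.0
[ 0.08825405 -0.01682158 -0.95065902] [-0.01922989 -0.00850797 -0.00015158]
```

```bash
python3 -m crank '10 0 0 -0.002 0;10 0 0 -0.002 0;10 0 0 -0.002 0;10 0 0 -0.002 0;10 0 0 -0.002 0;10 0 0 0 0;10 0 0 0 0;10 0 0 0 0'
```

```text
time: 13.7
eef_pos: [477.9, -19.6, 135.4]
orientation: [180.0, 0.0, 169.1]
ft_force: [-0.5, -0.0, -1.0]
grip_width: 0.199
grip_force: 41.0
```

```bash
python3 -m crank '10 0 0 -0.002 0;10 0 0 -0.002 0;10 0 0 -0.002 0;10 0 0 0 0;10 0 0 0 0;10 0 0 0 0;10 0 0 0 0;10 0 0 0 0'
```

```text
time: 14.7
eef_pos: [477.8, -19.6, 129.3]
orientation: [180.0, 0.0, 169.1]
ft_force: [-0.4, 0.6, -0.9]
grip_width: 0.202
grip_force: 41.0
```

```bash
python3 -m crank '10 0 0 -0.001 0;10 0 0 -0.001 0;10 0 0 -0.001 0;10 0 0 -0.001 0;10 0 0 -0.001 0;10 0 0 -0.001 0;10 0 0 0 0;10 0 0 0 0'
```

```text
time: 15.7
eef_pos: [477.8, -19.6, 123.3]
orientation: [180.0, -0.0, 169.1]
ft_force: [-0.3, 0.4, -1.6]
grip_width: 0.208
grip_force: 41.0
```

```bash
python3 -m crank '10 0 0 -0.0007 0;10 0 0 -0.0007 0;10 0 0 -0.0007 0;10 0 0 -0.0007 0;10 0 0 -0.0007 0;10 0 0 0 0;10 0 0 0 0;10 0 0 0 0'
```

```text
time: 16.7
eef_pos: [478.0, -19.6, 119.9]
orientation: [180.0, 0.0, 169.1]
ft_force: [3.2, -0.3, -0.3]
grip_width: 0.199
grip_force: 41.1
```

Side force of +3 N in x: the key is touching the hub wall. I shift it a little towards the shaft and go on.

```bash
python3 -m crank '10 0.0005 -0.0001 0 0;10 0 0 -0.0005 0;10 0 0 -0.0005 0;10 0 0 -0.0005 0;10 0 0 -0.0005 0;10 0 0 0 0;10 0 0 0 0;10 0 0 0 0'
```

```text
time: 17.7
eef_pos: [478.3, -19.7, 117.7]
orientation: [180.0, -0.0, 169.1]
ft_force: [1.1, -1.2, -1.2]
grip_width: 0.202
grip_force: 41.0
```

```bash
python3 -m crank '10 0.0003 -0.0001 -0.0005 0;10 0 0 -0.0005 0;10 0 0 -0.0005 0;10 0 0 -0.0005 0;10 0 0 0 0;10 0 0 0 0;10 0 0 0 0;10 0 0 0 0'
```

```text
time: 18.7
eef_pos: [478.6, -19.8, 115.7]
orientation: [180.0, -0.0, 169.1]
ft_force: [0.8, -0.9, -1.5]
grip_width: 0.201
grip_force: 41.0
```

```bash
python3 -m crank '10 0.0002 0 -0.0005 0;10 0 0 -0.0005 0;10 0 0 -0.0005 0;10 0 0 -0.0005 0;10 0 0 -0.0005 0;10 0 0 -0.0005 0;10 0 0 0 0;10 0 0 0 0'
```

```text
time: 19.7
eef_pos: [478.9, -19.9, 113.7]
orientation: [180.0, 0.0, 169.1]
ft_force: [-4.5, 1.7, 5.9]
grip_width: 0.2
grip_force: 42.1
```

First touch at about 7 N. I let go, rise, shut the fingers and come back down on the head.

```bash
python3 -m crank '20 0 0 0 0;28 0 0 0 0;38 0 0 0 0;38 0 0 0 0;38 0 0 0.02 0;38 0 0 0.03 0;0 0.003 -0.0005 0.005 0;0 0 0 0 0' 60;python3 -c "
from h import *
s=cap('scene');cv2.imwrite('pics/rel.png',cv2.resize(cv2.cvtColor(s['img'],4)[120:260,230:400],None,fx=4,fy=4))"; python3 -m crank '0 0 0 0 0;0 0 0 0 0;0 0 0 0 0;0 0 0 -0.005 0;0 0 0 -0.005 0;0 0 0 -0.003 0;0 0 0 0 0;0 0 0 0 0'
```

```text
time: 20.7
eef_pos: [481.9, -20.2, 167.4]
orientation: [180.0, -0.0, 169.1]
ft_force: [-0.0, 0.1, 0.1]
grip_width: 0.003
grip_force: 0.0
time: 21.75
eef_pos: [481.9, -20.3, 154.9]
orientation: [180.0, 0.0, 169.1]
ft_force: [1.2, -0.1, -0.5]
grip_width: 0.004
grip_force: 0.0
```

View pics/rel.png

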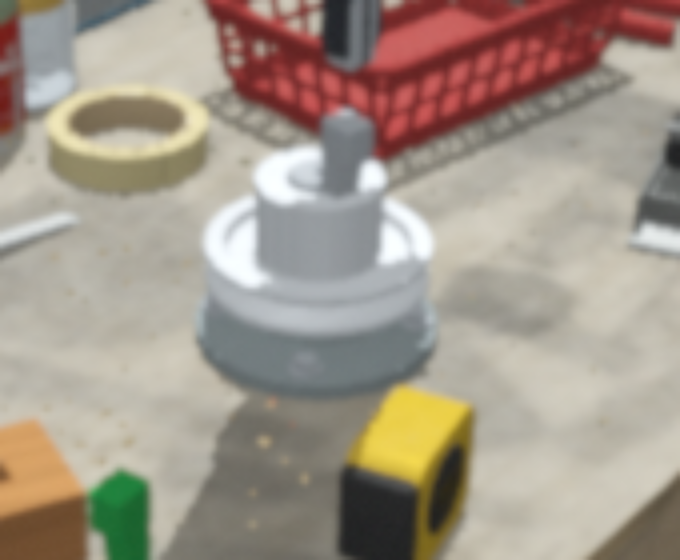

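The key stands in the keyway, its head at about (347,140) in the crop. I press down in steps.

```bash
python3 -m crank '0 0 0 -0.005 0;0 0 0 -0.005 0;0 0 0 -0.003 0;0 0 0 -0.0005 0;0 0 0 -0.0005 0;0 0 0 -0.0005 0;0 0 0 -0.0005 0;0 0 0 0 0'
```

```text
time: 22.75
eef_pos: [481.8, -20.3, 139.7]
orientation: [180.0, -0.0, 169.1]
ft_force: [0.8, -0.5, -0.1]
grip_width: -0.007
grip_force: 0.0
```

```bash
python3 -m crank '0 0 0 -0.0005 0;0 0 0 -0.0005 0;0 0 0 -0.0005 0;0 0 0 0 0;0 0 0 0 0;0 0 0 0 0;0 0 0 0 0;0 0 0 0 0'
```

```text
time: 23.75
eef_pos: [481.8, -20.3, 138.3]
orientation: [180.0, 0.0, 169.1]
ft_force: [-0.4, -0.1, -0.2]
grip_width: 0.002
grip_force: 0.0
```

```bash
python3 -m crank '0 0 0 -0.0005 0;0 0 0 -0.0005 0;0 0 0 -0.0005 0;0 0 0 -0.0005 0;0 0 0 0 0;0 0 0 0 0;0 0 0 0 0;0 0 0 0 0'
```

```text
time: 24.75
eef_pos: [481.8, -20.3, 136.4]
orientation: [180.0, 0.0, 169.1]
ft_force: [-1.5, 0.5, 3.4]
grip_width: 0.003
grip_force: 1.3
```

```bash
python3 -m crank '0 0 0 -0.0005 0;0 0 0 -0.0005 0;0 0 0 0 0;0 0 0 0 0;0 0 0 0 0;0 0 0 0 0;0 0 0 0 0;0 0 0 0 0'
```

```text
time: 25.75
eef_pos: [481.9, -20.3, 136.4]
orientation: [180.0, 0.0, 169.1]
ft_force: [-4.2, 1.6, 7.7]
grip_width: -0.001
grip_force: 3.8
```

```bash
python3 -m crank '0 0 0 -0.0005 0;0 0 0 -0.0005 0;0 0 0 -0.0005 0;0 0 0 0 0;0 0 0 0 0;0 0 0 0 0;0 0 0 0 0;0 0 0 0 0'
```

```text
time: 26.75
eef_pos: [482.0, -20.4, 136.4]
orientation: [180.0, 0.1, 169.1]
ft_force: [-8.7, 3.5, 14.0]
grip_width: -0.005
grip_force: 7.1
```

Force is building, with a sideways part in x. I back off a little in x while pressing on.

```bash
python3 -m crank '0 -0.0005 0.0002 0 0;0 -0.0005 0.0002 0 0;0 0 0 -0.0005 0;0 0 0 0 0;0 0 0 0 0;0 0 0 0 0;0 0 0 0 0;0 0 0 0 0'
```

```text
time: 27.75
eef_pos: [481.9, -20.3, 136.3]
orientation: [180.0, 0.2, 169.1]
ft_force: [-5.1, 0.0, 13.0]
grip_width: -0.002
grip_force: 6.7
```

```bash
python3 -m crank '0 -0.0005 0.0001 -0.0005 0;0 -0.0005 0 -0.0005 0;0 0 0 -0.0005 0;0 0 0 0 0;0 0 0 0 0;0 0 0 0 0;0 0 0 0 0;0 0 0 0 0'
```

```text
time: 28.75
eef_pos: [481.8, -20.2, 136.2]
orientation: [180.0, 0.4, 169.1]
ft_force: [-2.9, 0.2, 17.6]
grip_width: 0.002
grip_force: 8.6
```

```bash
python3 -m crank '0 -0.0005 0 -0.0005 0;0 -0.0005 0 -0.0005 0;0 0 0 0 0;0 0 0 0 0;0 0 0 0 0;0 0 0 0 0;0 0 0 0 0;0 0 0 0 0'
```

```text
time: 29.75
eef_pos: [481.8, -20.3, 136.2]
orientation: [179.9, 0.6, 169.1]
ft_force: [-1.1, -0.0, 20.1]
grip_width: -0.0
grip_force: 9.4
```

```bash
python3 -m crank '0 -0.0003 0 -0.0005 0;0 -0.0002 0 -0.0004 0;0 0 0 0 0;0 0 0 0 0;0 0 0 0 0;0 0 0 0 0;0 0 0 0 0;0 0 0 0 0'
```

```text
time: 30.75
eef_pos: [481.8, -20.3, 136.1]
orientation: [179.9, 0.7, 169.1]
ft_force: [-1.4, 0.8, 22.2]
grip_width: -0.001
grip_force: 10.7
```

About 22 N is reached. I lift off and check.

```bash
python3 -m crank '0 0 0 0.003 0;0 0 0 0.005 0;0 0 0 0.02 0;0 0 0 0.03 0;0 0 0 0.03 0;0 0 0.04 0.01 0;0 0.0 0.05 0 0;0 0 0.05 0 0';python3 -m crank '0 -0.02 0.05 0 0;0 -0.02 0.05 0 0;0 -0.02 0.05 0 0;0 0 0.05 0 0;0 0 0.05 0 0;0 0 0 0 0;0 0 0 0 0;0 0 0 0 0'
python3 - <<'E'
from h import *
t=cap("top",3);s=cap("scene",3);np.save("t.npy",t,allow_pickle=True);np.save("s.npy",s,allow_pickle=True)
from fit2 import *
L=lambda dx,dy:[(P,(0,0,255)) for P,h in head(484.9+dx,-20.9+dy,-11,54.1)[2:]]
L0=lambda x,y:[(tf(box(-17,5,-9,9,60,82)[i:i+4],x,y,-11,54.1),(0,0,255)) for i in(0,4)]
o=[]
for d,b in((t,(0,0)),(s,(0,2.5))):
    u=np.round(proj(d,[485,-20,110])[0]).astype(int);o.append(np.vstack([draw(d,0,l,u-30,u+30,4.9,"") for l in(L0(485.1+b[0],-21+b[1]),[])]))
cv2.imwrite("pics/fin.png",np.hstack(o))
E
```

```text
time: 31.75
eef_pos: [478.2, 121.5, 228.9]
orientation: [180.0, 0.0, 169.1]
ft_force: [1.1, -0.4, -0.0]
grip_width: -0.002
grip_force: 0.0
time: 32.75
eef_pos: [418.6, 369.4, 228.6]
orientation: [180.0, 0.0, 169.0]
ft_force: [-0.4, -0.1, 0.4]
grip_width: 0.0
grip_force: 0.0
```

View pics/fin.png

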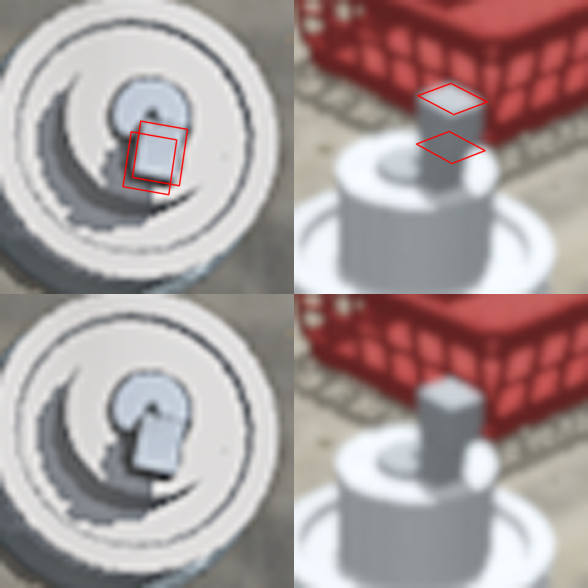

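The key stands upright in the keyway and matches the model outline. The top crop shows its head at (155,150) and the scene crop at (450,97). The seating depth of about 41 mm agrees with the measured shaft offset, and nothing touches it. I hand the job in.

```bash
python3 -c "
from rig import bot
print(bot.sign_off())"
```

```text
the job is handed in; nothing more can be done
None
```

I lowered the gib-head key into the keyway, let go at first touch, and pressed it down with about 22 N. The last pictures show it standing upright in place with the robot clear. I did not test how tightly it holds after the push, and it moved only about 0.5 mm while pressed instead of the expected 1 to 2 mm. The plain key was not touched, and the job was handed in at about 33 s.

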